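Put the socket case away in the drop-front locker

TASK

Put the socket case away: pull the locker's bottom-hinged door all the way down, stand the case upright inside the compartment, and push the door back up until it is fully shut. The case or the drinks can stands in the way of the door, so first move that one aside; the can must stay upright and end standing on the table. Do not disturb the jar, the carton, or the roll of tape on the locker's roof.

Things in the scene. Friction and masses are not known exactly. Their poses are not given: they have to be found in the camera images.
- locker: Grey steel bench-top locker fixed to the table, 190 deep (x) x 240 wide (y) x 181 mm high. Origin: centre of its underside, on the table. Its own -x side is the front, which faces the robot; +z up. The lower 66 mm is a solid plinth (its drawer front is dummy). Above it is one roofed compartment, open at the front only: floor 66 mm above the table, 105 mm high, 220 wide, 180 deep inside (side walls, back wall and roof 10 mm thick).
- flap (a joint): Angle of the locker's drop door, rad: 0 = shut (upright), 1.57 = fully open (level, pointing out to the front, its inner face 1 mm above the compartment floor, so that the case slides straight in). The hinge is stiff and stays where it is left: about 3 N at the bar to lower the door, 5 to 6 N to raise it. No latch. It may start a little ajar.
- flap_hinge (a point): Middle of the hinge line of the door, at the lower front edge of the compartment, 95.5 mm in front of the locker origin and 67 mm above the table; it runs along the locker's y. The grey steel door is a plate 236 wide, 8 thick, reaching 114 mm from the hinge; shut it covers the whole mouth and the roof's front edge.
- flap_bar (a point): Middle of the steel round bar (12 mm diameter, 140 mm long, along the locker's y) of the loop handle that rises in the plane of the door beyond its free edge: 150 mm from the hinge, 4 mm outside the inner face. Between the bar and the door's free edge is an open gap of 30 mm, 128 mm wide between the loop's legs. Shut, the bar stands about 36 mm above the roof and nothing is behind it; fully open, it lies level 63 mm above the table, with free air below.
- case_center (a point): Centre of the socket-set case, a loose closed black plastic box with a grey seam and two latches on top, 130 long (its x) x 60 wide (its y) x 85 mm high (z), 0.35 to 0.7 kg, standing upright on the table (centre 42.5 mm up).
- can_center (a point): Centre of a loose upright metal drinks can, 66 mm diameter, 115 mm high, 0.2 to 0.5 kg.
- jar_center (a point): Centre of a loose glass jar, 72 mm diameter, 100 mm high, beside the locker. Leave alone.
- carton_center (a point): Centre of a loose cardboard carton, 120 x 90 x 70 mm high, on the locker's other side. Leave alone.
- tape_center (a point): Centre of a loose roll of tape lying flat on the locker's roof behind the door's bar, 90 mm diameter, 35 mm high. Leave alone.
There are look-alikes about, which are no part of the job. Leave any blue or purple look-alike of the part that bears can_center alone.

How it is judged:
By the outcome, as a careful person would: the job done as asked, in the order asked, and still so for the second after the job is handed in, with the robot touching nothing.
It also fails if it takes over 69 s, if anything falls off the work surface, if the arm or the gripper's body presses on something with over 40 N, if the wrist force passes 120 N, or if a joint passes its speed limit or range.

ROBOT

A 7-joint arm with a two-finger parallel gripper is mounted at the origin on the work surface. World frame = base frame: x ahead of the robot, y to its left, z up, the work surface at z = 0. Lengths are in m, angles in rad, forces in N, time in s.
With the tool pointing down it reaches from about 0.425 to 0.875 m from the base axis. Payload 8.4 kg.
Tool frame: the origin (TCP) lies at the very end of the fingers, on their centre line; the grasp point (between the pads) lies 19 mm behind it; z points along the fingers, y is the direction in which the jaws open and shut (so a half turn about z gives the same grasp; the last joint's range is limited). The gripper opens to 87 mm and grips with 3 to 60 N. Pads are 19 mm wide; open, the fingers measure 117 mm over their backs; the gripper's body (75 mm by 190 mm) begins 51 mm behind the grasp point.
Start: joints at [1.021, 0.333, 0.04, 1.465, -0.013, 1.343, -0.059], TCP at [0.283, -0.585, 0.223] pointing down, gripper open.
Joint ranges: [-2.58, 2.58], [-0.38, 2.09], [-1.3, 1.39], [0.25, 2.4], [-1.5, 4.64], [0.08, 2.09], [-2.65, 2.65]. Speed limits (rad/s): [2.22, 2.22, 2.79, 2.79, 3.14, 3.14, 3.14].

INTERFACE

Orientations are given as [roll, pitch, yaw] about the fixed x, y, z axes, in that order (R = Rz(yaw) Ry(pitch) Rx(roll)).
In Python, from plant import * gives the robot as it stands.
- The arm moves only by the tool servo_tool, never from a script. Its argument "steps" is a list that holds one entry, the list of rows, each a list of 4 numbers: the shift along the tool's x, y, z as a fraction of full scale, then the turn about the tool's z as a fraction of full scale. A call has 1 to 12 rows; each row is the pose to reach, as a shift and turn from the pose commanded when the call began, along the tool's axes at that moment; what a row does not reach only later rows make up. Full scale, the value 1, is 200 mm for a shift and 60 degrees for a turn. A row lasts 1/10 s, in which the tool goes at most 50 mm and 8.59 degrees, less where a joint would pass 70% of its speed; a pose out of reach is approached as far as the arm can. A call with a number of a shift or a turn outside -1 to 1 is refused whole. A call with a gripper value outside its range is refused whole. "gripper" is the opening, from -1 (shut) to 1 (fully open), set as the call begins (left out, the last holds). The fingers move at their own pace and stop on an object; "squeeze" is the grip in N (left out, the last holds). Time passes only in rows, so rows that repeat a pose let the fingers close. It gives the time, the measured TCP pose, the force and the opening at its end, in the units of the state.
- state(): the state, without advancing time (a new reading comes with each control period).
- capture(name): name is "side" or "top" or "wrist"; returns a dict with "pixels" (480x640x3 uint8, blue, green, red), "depth" (480x640 float32, m along the optical axis (not along the pixel's ray), 0 where there is no reading), "camera_matrix" (3x3 intrinsics, pixels), "R" (3x3) and "t" (3): a world point X has camera coordinates R X + t. Camera axes: x right, y down, z forward; pixel columns grow to the right and rows downward; lengths in m; the calibration is good to about 2 mm. A picture is of the moment at which its call begins.
- sign_off(): hands the job in, once; it reports no verdict.
The state is a dict: "clock": time; "joint_positions": joint angles; "qvel": joint speeds; "joint_torque": joint torques, N m; "ee_pos": TCP position; "orientation": TCP orientation; "contact_force": force on the tool from outside, world axes, zero at the start; "moment": the same for the moment, N m; "width": opening from 0.0 (shut) to 1.0 (fully open).
Only numpy, scipy, OpenCV 4.12 (cv2) and the standard library are available. Lean on these libraries where they do the work, as an engineer would, in place of code of your own. Each camera call takes 0.05 s, during which the arm holds its last target. There are 200 camera calls.

## Working session

There is one attempt and no reset: what is moved stays moved. The work goes in short steps, Python scripts to look and compute and a tool call to move; the robot and the scene stay as the last step left them, time stands still between calls to the robot, and variables do not carry over. Pictures are saved under pics/ and viewed, about 8 in all and at most 12, crops included, and the job is handed in when it is done.

Besides the shell and the picture viewer there is one more tool, called as name(argument=value, ...), one argument or row to a line, values as JSON. servo_tool: Moves the arm, as the interface text tells. Shift numbers are shares of 200 mm and turn numbers shares of 60 degrees, none past 1 either way. Its arguments: {"type":"object","properties":{"steps":{"type":"array","items":{"type":"array","items":{"type":"array","items":{"type":"number","minimum":-1,"maximum":1}}}},"gripper":{"type":"number"},"squeeze":{"type":"number"}},"required":["steps"]}

```bash
ls; mkdir -p pics; cat > h.py <<'E'
from plant import *
import numpy as np, cv2
def cap(n,f=None):
    c=capture(n)
    if f: cv2.imwrite('pics/'+f,c['pixels'])
    np.savez('last_'+n+'.npz',**{k:c[k] for k in('pixels','depth','camera_matrix','R','t')})
    return c
def pt(c,u,v):
    d=np.median(c['depth'][v-1:v+2,u-1:u+2]); K=c['camera_matrix']
    return c['R'].T@(d*np.linalg.inv(K)@[u,v,1]-c['t'])
def cloud(c):
    K=c['camera_matrix'];v,u=np.mgrid[:480,:640];d=c['depth']
    P=np.stack([(u-K[0,2])/K[0,0]*d,(v-K[1,2])/K[1,1]*d,d],-1)
    P=(P-c['t'])@c['R']; P[d==0]=np.nan
    return P
E
python3 - <<'E'
from h import *
a=cap('top','top1.png');b=cap('side','side1.png')
s=state();print(s)
for c in(a,b):print(-c['R'].T@c['t'],c['R'][2])
E
```

```text
pics
{'clock': 0.1, 'joint_positions': array([ 1.02083096,  0.33384095,  0.03989614,  1.46619629, -0.01339376,
        1.34325929, -0.05847126]), 'qvel': array([-0.000223  , -0.00047052,  0.00099984, -0.00415358,  0.00129227,
        0.00017402,  0.00016974]), 'joint_torque': array([ 4.28971616e-03, -6.57814908e+01,  1.33990042e+00, -4.04701602e+01,
       -5.97121404e-02,  4.10767877e-02, -2.91469377e-06]), 'ee_pos': array([ 0.28295614, -0.58471738,  0.22174147]), 'orientation': array([-3.14015901e+00,  1.09648584e-04,  4.50758242e-01]), 'contact_force': array([-0.64887604, -0.0625988 ,  0.14560675]), 'moment': array([-0.00852581, -0.02195767,  0.0127193 ]), 'width': 0.9981812098910116}
[0.37650965 0.03563599 1.22544388] [ 0.19398734 -0.01837195 -0.98083199]
[ 1.05229367 -0.55192748  0.97367748] [-0.41958872  0.51829013 -0.7451984 ]
```

View pics/top1.png

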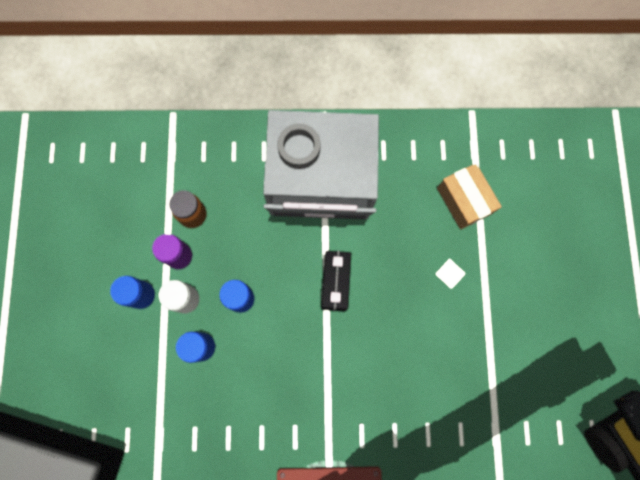

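View pics/side1.png

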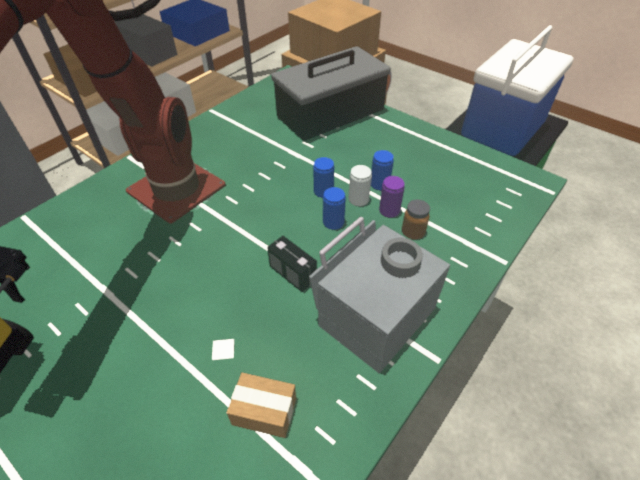

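The top view shows the white can at (177,296); blue ones at (130,291), (236,295) and (194,346); purple at (170,250); jar at (186,207); and the case at (337,281), in front of the locker door (325,205). So the case is the thing in the way. The only thing it could be mistaken for is the black box at the table edge at (55,450), seen as a toolbox from the side. The side view confirms the case at (292,262), with two latches.

```bash
cat > m.py <<'E'
from h import *
def rect(P,m):
    q=P[m][:,:2].astype(np.float32); q=q[np.isfinite(q).all(1)]
    r=cv2.minAreaRect(q); return len(q),np.round(r[0],4),np.round(r[1],4),round(r[2],2),P[m][:,2].mean().round(4)
E
python3 - <<'E'
from m import *
c=dict(np.load('last_top.npz'));P=cloud(c)
def reg(u0,u1,v0,v1,z0,z1):
    m=np.zeros((480,640),bool);m[v0:v1,u0:u1]=1
    return m&(P[...,2]>z0)&(P[...,2]<z1)
print('case',rect(P,reg(300,375,235,325,.075,.1)))
print('roof',rect(P,reg(250,390,90,203,.17,.19)))
print('tape',rect(P,reg(250,390,90,203,.2,.23)))
print('bar',rect(P,reg(250,390,190,225,.195,.24)))
print('jar',rect(P,reg(160,210,185,225,.09,.11)))
print('carton',rect(P,reg(430,510,155,235,.06,.08)))
print('can',rect(P,reg(155,205,275,315,.1,.13)))
print('blue',rect(P,reg(215,260,275,315,.1,.13)))
for v in(200,204,207,210,213,216,219):print(v,pt(c,300,v),pt(c,345,v))
c2=dict(np.load('last_side.npz'));P2=cloud(c2)
m=np.zeros((480,640),bool);m[210:265,310:370]=1
print('bar side',rect(P2,m&(P2[...,2]>.195)&(P2[...,2]<.25)))
m2=m&(P2[...,2]>.205)&(P2[...,2]<.25)
print(P2[m2].max(0),P2[m2].min(0))
im=cv2.resize(c['pixels'][190:330,250:400],None,fx=5,fy=4);cv2.imwrite('pics/crop1.png',im)
E
```

```text
case (1552, array([ 0.5239, -0.0214]), array([0.0602, 0.1303]), 85.34, np.float64(0.0839))
roof (8535, array([0.7825, 0.0093]), array([0.2405, 0.1931]), 87.22, np.float64(0.18))
tape (847, array([0.79  , 0.0586]), array([0.0872, 0.0899]), 89.48, np.float64(0.2132))
bar (437, array([0.6555, 0.0147]), array([0.1497, 0.0131]), 86.93, np.float64(0.2171))
jar (615, array([0.6966, 0.3219]), array([0.0618, 0.0619]), 82.07, np.float64(0.0984))
carton (1956, array([ 0.7252, -0.3428]), array([0.1216, 0.0952]), 27.24, np.float64(0.0691))
can (722, array([0.491 , 0.3299]), array([0.0629, 0.0629]), 88.5, np.float64(0.1123))
blue (700, array([0.4894, 0.2004]), array([0.062 , 0.0633]), 44.92, np.float64(0.1126))
200 [0.71265123 0.05804448 0.06665437] [ 0.7127873  -0.04674616  0.06283723]
204 [0.66055224 0.05518339 0.21742941] [ 0.70156262 -0.04612569  0.0684174 ]
207 [0.65455669 0.05524249 0.21648935] [ 0.65348425 -0.03546121  0.21725683]
210 [0.66291972 0.05633927 0.16225952] [ 0.64846409 -0.03563694  0.21268026]
213 [0.67445745 0.05772427 0.09347853] [ 0.6604356  -0.04037166  0.14317441]
216 [0.6866991  0.05923156 0.01872082] [ 0.68132618 -0.04775743  0.03556093]
219 [ 0.68419006  0.05966336 -0.00084555] [ 0.68237425 -0.04992797  0.00207489]
bar side (345, array([0.6572, 0.0151]), array([0.151 , 0.0157]), 87.52, np.float64(0.2163))
[0.66753517 0.09033004 0.22467091] [ 0.64778239 -0.05945921  0.20551707]
```

View pics/crop1.png

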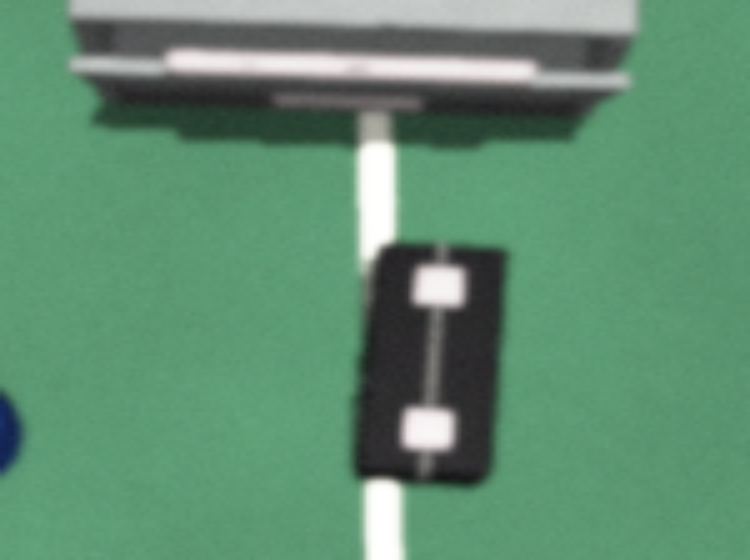

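The crop shows the case with two latches at (440,285) and (428,430), and the door slightly ajar, with its bar at y≈62. The case is the blocker. Next I'll grasp it and move it aside to about (0.50,-0.20).

```bash
cat > g.py <<'E'
import sys
from h import *
from scipy.spatial.transform import Rotation as Ro
def go(x,y,z,yawdeg,p=None,yaw0=None):
    s=state();p=s['ee_pos'] if p is None else p;R=Ro.from_euler('xyz',s['orientation']).as_matrix()
    d=R.T@(np.array([x,y,z])-p)/.2
    t=-(yawdeg-np.degrees(s['orientation'][2])); t=(t+180)%360-180
    return np.round(np.r_[d,t/60],4)
if __name__=='__main__':
    a=list(map(float,sys.argv[1:]))
    s=state();print(round(s['clock'],2),s['ee_pos'].round(4),np.degrees(s['orientation']).round(2),s['contact_force'].round(1),s['width'].__round__(3))
    for i in range(0,len(a),4):print(a[i:i+4],go(*a[i:i+4]).tolist())
E
python3 g.py .3622 -.397 .22 25.8  .522 -.022 .2 -4.7
```

```text
0.1 [ 0.283  -0.5847  0.2217] [-1.7992e+02  1.0000e-02  2.5830e+01] [-0.6 -0.1  0.1] 0.998
[0.3622, -0.397, 0.22, 25.8] [0.7655, -0.6722, 0.0096, 0.0004]
[0.522, -0.022, 0.2, -4.7] [2.3016, -2.0117, 0.1113, 0.5088]
```

servo_tool(
  steps=[
    [[0.77, -0.67, 0.03, 0], [0.77, -0.67, 0.03, 0], [0.77, -0.67, 0.03, 0], [0.77, -0.67, 0.03, 0], [0.77, -0.67, 0.03, 0]],
  ],
  gripper=1,
  squeeze=40,
)

```text
clock: 0.6
ee_pos: [0.367, -0.3909, 0.2165]
orientation: [-3.14, -0.002, 0.459]
contact_force: [-0.1, -0.4, 0.2]
width: 1.0
```

servo_tool(
  steps=[
    [[0.77, -0.67, 0.03, 0], [0.77, -0.67, 0.03, 0], [0.77, -0.67, 0.03, 0], [0.77, -0.67, 0.03, 0], [0.77, -0.67, 0.03, 0]],
  ],
)

```text
clock: 1.1
ee_pos: [0.446, -0.2034, 0.2105]
orientation: [-3.14, -0.001, 0.459]
contact_force: [-0.3, -0.1, -0.2]
width: 1.002
```

servo_tool(
  steps=[
    [[0.765, -0.67, 0.05, 0.51], [0.765, -0.67, 0.05, 0.51], [0.765, -0.67, 0.05, 0.51], [0.765, -0.67, 0.05, 0.51], [0.765, -0.67, 0.05, 0.51], [0.765, -0.67, 0.05, 0.51]],
  ],
)

```text
clock: 1.7
ee_pos: [0.5239, -0.018, 0.2002]
orientation: [-3.14, 0.0, -0.078]
contact_force: [-0.2, -0.2, 0.7]
width: 0.997
```

```bash
python3 g.py .522 -.022 .05 -4.7; python3 - <<'E'
from h import *
cap('wrist','w1.png')
E
```

```text
1.7 [ 0.5239 -0.018   0.2002] [-1.7988e+02  2.0000e-02 -4.4500e+00] [-0.2 -0.2  0.7] 0.997
[0.522, -0.022, 0.05, -4.7] [-0.0074, 0.0224, 0.7508, 0.0042]
```

View pics/w1.png

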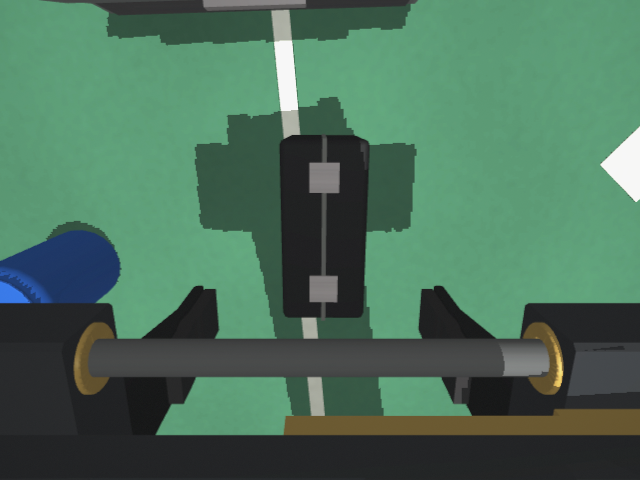

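The wrist view shows the case centred between the fingers: seam at u≈324, fingers at 216 and 422. It's also aligned, so I'll descend and grip.

servo_tool(
  steps=[
    [[-0.01, 0.02, 0.25, 0], [-0.01, 0.02, 0.45, 0], [-0.01, 0.02, 0.6, 0], [-0.01, 0.02, 0.7, 0], [-0.01, 0.02, 0.75, 0], [-0.01, 0.02, 0.75, 0]],
  ],
)

```text
clock: 2.35
ee_pos: [0.5197, -0.0275, 0.0495]
orientation: [3.141, 0.002, -0.085]
contact_force: [1.1, 0.0, 0.6]
width: 1.0
```

servo_tool(
  steps=[
    [[0, 0, 0, 0], [0, 0, 0, 0], [0, 0, 0, 0], [0, 0, 0, 0], [0, 0, 0, 0], [0, 0, 0, 0]],
  ],
  gripper=-1,
)

```text
clock: 2.95
ee_pos: [0.5214, -0.0254, 0.0514]
orientation: [-3.141, -0.002, -0.083]
contact_force: [-0.1, 3.4, 6.6]
width: 0.689
```

```bash
python3 g.py .522 -.022 .08 -4.7  .49 -.2 .08 -4.7 .49 -.2 .052 -4.7
```

```text
2.95 [ 0.5214 -0.0254  0.0514] [-1.7996e+02 -9.0000e-02 -4.7300e+00] [-0.1  3.4  6.6] 0.689
[0.522, -0.022, 0.08, -4.7] [0.0016, -0.0174, -0.1428, -0.0006]
[0.49, -0.2, 0.08, -4.7] [-0.0844, 0.8828, -0.1435, -0.0006]
[0.49, -0.2, 0.052, -4.7] [-0.0846, 0.8829, -0.0035, -0.0006]
```

Gripped (0.689·87 = 60 mm). Next: lift, carry sideways, lower and release.

servo_tool(
  steps=[
    [[0, 0, -0.07, 0], [0, 0, -0.14, 0], [0, 0, -0.14, 0], [-0.02, 0.2, -0.14, 0], [-0.04, 0.4, -0.14, 0], [-0.06, 0.6, -0.14, 0], [-0.08, 0.8, -0.14, 0], [-0.08, 0.88, -0.14, 0], [-0.08, 0.88, -0.14, 0], [-0.08, 0.88, -0.07, 0], [-0.08, 0.88, -0.01, 0], [-0.08, 0.88, 0.005, 0]],
  ],
)

```text
clock: 4.15
ee_pos: [0.4902, -0.199, 0.0501]
orientation: [-3.142, 0.001, -0.081]
contact_force: [-19.2, 6.0, 48.6]
width: 0.683
```

servo_tool(
  steps=[
    [[0, 0, 0, 0], [0, 0, 0, 0]],
  ],
)

```text
clock: 4.35
ee_pos: [0.4902, -0.199, 0.0501]
orientation: [3.142, 0.001, -0.081]
contact_force: [-7.8, 2.1, 16.8]
width: 0.684
```

servo_tool(
  steps=[
    [[0, 0, 0, 0], [0, 0, 0, 0], [0, 0, 0, 0], [0, 0, 0, 0], [0, 0, -0.2, 0], [0, 0, -0.4, 0], [0, 0, -0.6, 0], [0, 0, -0.8, 0], [0, 0, -1, 0], [0, 0, -1, 0]],
  ],
  gripper=1,
)

```text
clock: 5.35
ee_pos: [0.4927, -0.2008, 0.2553]
orientation: [3.139, -0.008, -0.083]
contact_force: [-0.1, -1.0, 0.5]
width: 1.0
```

```bash
python3 g.py .6 -.09 .29 40  .656 .0147 .29 87.2; python3 - <<'E'
from m import *
c=cap('side','side2.png')
P=cloud(c)
m=np.zeros((480,640),bool);m[205:270,305:372]=1
m&=(P[...,2]>.207)&(P[...,2]<.25)
print(rect(P,m)); q=P[m]; print(np.percentile(q,[5,50,95],axis=0).round(4))
E
```

```text
5.35 [ 0.4927 -0.2008  0.2553] [179.84  -0.48  -4.76] [-0.1 -1.   0.5] 1.0
[0.6, -0.09, 0.29, 40.0] [0.4903, -0.5963, -0.1712, -0.746]
[0.656, 0.0147, 0.29, 87.2] [0.7259, -1.1412, -0.1707, -1.5327]
(305, array([0.6564, 0.0148]), array([0.1498, 0.0131]), 87.06, np.float64(0.2182))
[[ 0.6503 -0.0557  0.2112]
 [ 0.6573  0.0082  0.219 ]
 [ 0.6631  0.0826  0.2222]]
```

View pics/side2.png

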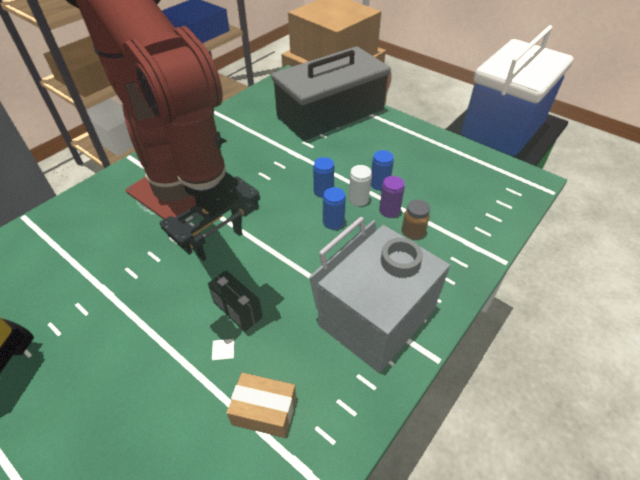

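The side view shows the case upright, now aside at pixel (236,300). It's clear of the door, and the bar is at (343,242). Next I go above the bar with the jaws along the locker's x.

servo_tool(
  steps=[
    [[0.3, -0.3, -0.17, -0.2], [0.5, -0.6, -0.2, -0.75], [0.5, -0.6, -0.2, -0.75], [0.5, -0.6, -0.2, -0.75], [0.5, -0.6, -0.2, -0.75], [0.5, -0.6, -0.2, -0.75], [0.5, -0.6, -0.2, -0.75]],
  ],
)

```text
clock: 6.1
ee_pos: [0.5994, -0.0888, 0.2879]
orientation: [-3.14, 0.001, 0.703]
contact_force: [-0.1, -0.0, 0.3]
width: 1.004
```

```bash
python3 g.py .656 .0147 .29 87.2
```

```text
6.1 [ 0.5994 -0.0888  0.2879] [-1.7989e+02  7.0000e-02  4.0270e+01] [-0.1 -0.   0.3] 1.004
[0.656, 0.0147, 0.29, 87.2] [0.5504, -0.2118, -0.0108, -0.7821]
```

servo_tool(
  steps=[
    [[0.2, -0.1, -0.01, -0.4], [0.55, -0.21, -0.01, -0.78], [0.55, -0.21, -0.01, -0.78], [0.55, -0.21, -0.01, -0.78], [0.55, -0.21, -0.01, -0.78], [0.55, -0.21, -0.01, -0.78], [0.55, -0.21, -0.01, -0.78]],
  ],
  gripper=0.15,
  squeeze=25,
)

```text
clock: 6.8
ee_pos: [0.6563, 0.014, 0.2905]
orientation: [-3.14, -0.0, 1.518]
contact_force: [0.7, 0.5, -0.4]
width: 0.585
```

```bash
python3 g.py .6565 .0147 .2045 87.2; python3 -c "
from h import *
cap('wrist','w2.png')"
```

```text
6.8 [0.6563 0.014  0.2905] [-1.7992e+02 -1.0000e-02  8.7000e+01] [ 0.7  0.5 -0.4] 0.585
[0.6565, 0.0147, 0.2045, 87.2] [0.0035, 0.0012, 0.4299, -0.0034]
```

View pics/w2.png

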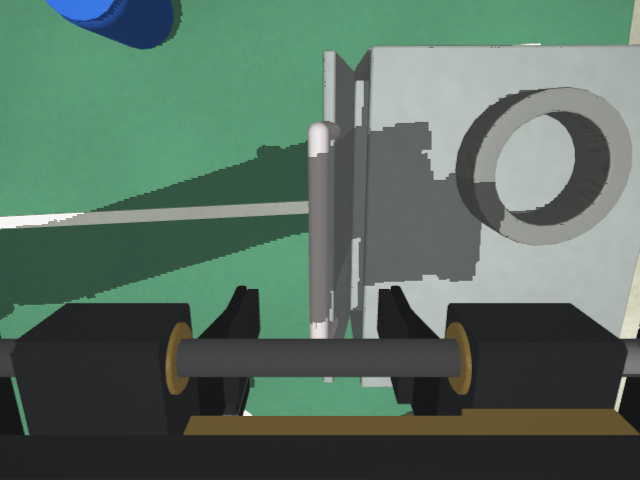

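The bar (u≈319) sits centred between the fingers (258 and 378) and parallel to them. I'll descend and grip.

servo_tool(
  steps=[
    [[0, 0, 0.15, 0], [0, 0, 0.3, 0], [0, 0, 0.4, 0], [0, 0, 0.43, 0], [0, 0, 0.43, 0]],
  ],
)

```text
clock: 7.35
ee_pos: [0.6562, 0.014, 0.2049]
orientation: [-3.14, 0.0, 1.517]
contact_force: [-0.5, 0.1, 0.0]
width: 0.576
```

servo_tool(
  steps=[
    [[0, 0, 0, 0], [0, 0, 0, 0], [0, 0, 0, 0], [0, 0, 0, 0], [0, 0, 0, 0], [0, 0, 0, 0]],
  ],
  gripper=-1,
)

```text
clock: 7.95
ee_pos: [0.6565, 0.0142, 0.2057]
orientation: [-3.142, -0.0, 1.519]
contact_force: [1.1, -0.5, 1.8]
width: 0.125
```

```bash
python3 - <<'E'
from g import *
s=state();p=s['ee_pos'];print(p,s['width'],s['contact_force'])
L=np.radians(-2.9);ax=np.array([np.cos(L),np.sin(L)])
H=np.array([.7825,.0093])-.0955*ax; print(H)
# bar angle from horizontal distance
b=(p[:2]-H)@ax; print('b',b)
f=lambda t:np.array([-(.15*np.sin(t)+.004*np.cos(t)),.067+.15*np.cos(t)-.004*np.sin(t)])
ts=np.linspace(0,1.6,1601);t0=ts[np.argmin(abs([f(t)[0]-b for t in ts]))];print('t0',t0,f(t0))
ang=np.linspace(t0,1.58,21)[1:]
o=f(t0)
for t in ang:
    d=f(t)-o; w=np.r_[p[:2]+d[0]*ax,p[2]+d[1]]
    print(round(t,3),go(*w,87.0)[:3].tolist())
E
```

```text
[0.65654867 0.01415491 0.20570006] 0.12462288300321447 [ 1.12080703 -0.50612373  1.77999131]
[0.6871223  0.01413163]
b -0.0305356591587034Traceback (most recent call last):
  File "<stdin>", line 8, in <module>
TypeError: bad operand type for abs(): 'list'
```

```bash
cat > arc.py <<'E'
from g import *
f=lambda t:np.array([-(.15*np.sin(t)+.004*np.cos(t)),.067+.15*np.cos(t)-.004*np.sin(t)])
L=np.radians(-2.9);ax=np.array([np.cos(L),np.sin(L)]);H=np.array([.7825,.0093])-.0955*ax
def ang(p):
    ts=np.linspace(-.1,1.7,1801);b=(p[:2]-H)@ax
    return ts[np.argmin(np.abs(np.array([f(t)[0] for t in ts])-b))]
def path(t0,t1,n):
    s=state();p=s['ee_pos'];o=f(t0)
    for t in np.linspace(t0,t1,n+1)[1:]:
        d=f(t)-o; print(round(t,3),np.round(go(*(p[:2]+d[0]*ax),p[2]+d[1],87.)[:3],3).tolist())
E
python3 - <<'E'
from arc import *
t0=ang(state()['ee_pos']);print(t0,f(t0));path(t0,1.58,22)
E
```

```text
0.17800000000000002 [-0.03049603  0.21392172]
0.242 [-0.0, -0.046, 0.011]
0.305 [-0.0, -0.092, 0.025]
0.369 [-0.0, -0.137, 0.042]
0.433 [-0.0, -0.18, 0.062]
0.497 [-0.0, -0.222, 0.085]
0.56 [-0.0, -0.263, 0.11]
0.624 [-0.0, -0.302, 0.138]
0.688 [-0.0, -0.339, 0.168]
0.752 [-0.0, -0.374, 0.2]
0.815 [-0.001, -0.407, 0.235]
0.879 [-0.001, -0.438, 0.272]
0.943 [-0.001, -0.466, 0.31]
1.006 [-0.001, -0.492, 0.35]
1.07 [-0.001, -0.515, 0.392]
1.134 [-0.001, -0.536, 0.435]
1.198 [-0.001, -0.553, 0.48]
1.261 [-0.001, -0.568, 0.525]
1.325 [-0.001, -0.58, 0.572]
1.389 [-0.001, -0.589, 0.619]
1.453 [-0.001, -0.595, 0.666]
1.516 [-0.001, -0.598, 0.714]
1.58 [-0.001, -0.597, 0.762]
```

servo_tool(
  steps=[
    [[0, -0.045, 0.01, 0], [0, -0.09, 0.025, 0], [0, -0.137, 0.042, 0], [0, -0.18, 0.062, 0], [0, -0.222, 0.085, 0], [0, -0.263, 0.11, 0], [0, -0.302, 0.138, 0], [0, -0.34, 0.168, 0], [0, -0.374, 0.2, 0], [0, -0.374, 0.2, 0]],
  ],
)

```text
clock: 8.95
ee_pos: [0.58, 0.0184, 0.164]
orientation: [-3.139, -0.0, 1.519]
contact_force: [-0.3, 3.5, -6.0]
width: 0.131
```

```bash
python3 - <<'E'
from arc import *
s=state();t0=ang(s['ee_pos']);print(t0,s['contact_force'],f(t0),s['ee_pos']);path(t0,1.58,12)
E
```

```text
0.769 [-0.32474358  3.49834542 -6.04564068] [-0.10718697  0.1720093 ] [0.5799807  0.01835176 0.1639771 ]
0.837 [-0.0, -0.034, 0.038]
0.904 [-0.0, -0.066, 0.077]
0.972 [-0.0, -0.094, 0.119]
1.039 [-0.0, -0.12, 0.163]
1.107 [-0.0, -0.143, 0.208]
1.174 [-0.0, -0.163, 0.254]
1.242 [-0.0, -0.179, 0.302]
1.31 [-0.0, -0.193, 0.351]
1.377 [-0.0, -0.203, 0.401]
1.445 [-0.0, -0.209, 0.451]
1.512 [-0.0, -0.212, 0.502]
1.58 [-0.0, -0.212, 0.553]
```

servo_tool(
  steps=[
    [[0, -0.034, 0.038, 0], [0, -0.066, 0.077, 0], [0, -0.094, 0.119, 0], [0, -0.12, 0.163, 0], [0, -0.143, 0.208, 0], [0, -0.163, 0.256, 0], [0, -0.179, 0.305, 0], [0, -0.193, 0.355, 0], [0, -0.203, 0.405, 0], [0, -0.209, 0.46, 0], [0, -0.212, 0.51, 0], [0, -0.212, 0.56, 0]],
  ],
)

```text
clock: 10.15
ee_pos: [0.538, 0.0204, 0.052]
orientation: [-3.139, 0.0, 1.519]
contact_force: [-4.0, 4.2, 1.7]
width: 0.125
```

```bash
python3 - <<'E'
from arc import *
s=state();print(s['contact_force'],s['ee_pos'])
from m import rect
c=cap('side','side3.png');P=cloud(c)
# top-plane of door near locker
loc=(P[...,:2]-H);xl=loc@ax;yl=loc@np.array([-ax[1],ax[0]])
for a,b in((-.03,-.005),(-.06,-.03),(-.09,-.06),(-.114,-.09)):
    m=(xl>a)&(xl<b)&(np.abs(yl)<.11)&(P[...,2]>.03)&(P[...,2]<.15);print(a,b,m.sum(),np.percentile(P[m][:,2],[10,50,90]).round(4))
cv2.imwrite('pics/side3c.png',cv2.resize(c['pixels'][180:400,180:480],None,fx=2.5,fy=2.5))
E
```

```text
[-3.99360988  4.17072234  1.69957792] [0.53802409 0.0204081  0.05198884]
-0.03 -0.005 35 [0.0659 0.068  0.0701]
-0.06 -0.03 256 [0.0661 0.0686 0.0711]
-0.09 -0.06 866 [0.0663 0.0688 0.1242]
-0.114 -0.09 494 [0.0666 0.0693 0.1401]
```

View pics/side3c.png

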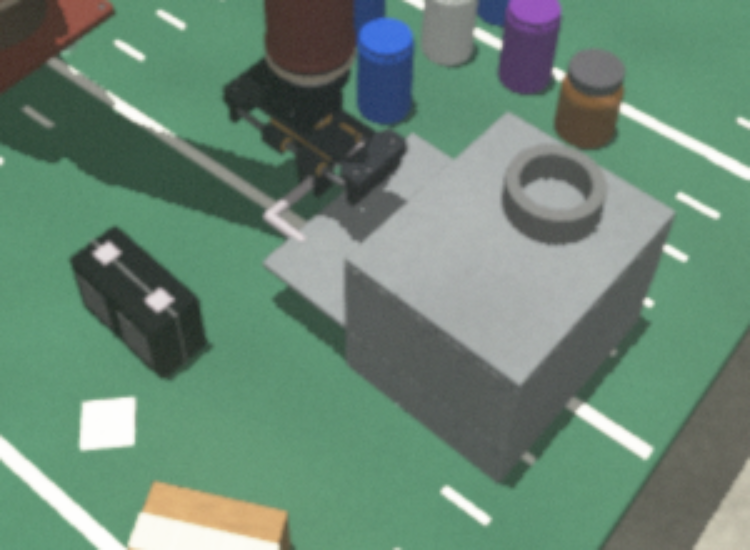

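The door is practically level: its surface reads z 0.068–0.069 out to the free edge. The bar is still gripped at crop pixel (300,205). I'll press 3 mm further, then release and rise.

servo_tool(
  steps=[
    [[0, 0, 0.01, 0], [0, 0, 0.02, 0], [0, 0, 0.025, 0], [0, 0, 0.02, 0]],
  ],
)

```text
clock: 10.6
ee_pos: [0.5381, 0.0203, 0.0502]
orientation: [-3.139, 0.001, 1.519]
contact_force: [-11.2, 3.9, 11.7]
width: 0.129
```

servo_tool(
  steps=[
    [[0, 0, 0, 0], [0, 0, 0, 0], [0, 0, -0.2, 0], [0, 0, -0.45, 0], [0, 0, -0.7, 0], [0, 0, -0.8, 0]],
  ],
  gripper=0,
)

```text
clock: 11.2
ee_pos: [0.5416, 0.0198, 0.2142]
orientation: [3.135, 0.001, 1.518]
contact_force: [-0.9, -0.3, 0.2]
width: 0.487
```

```bash
python3 - <<'E'
from arc import *
import m as M
s=state();print(s['contact_force'],s['ee_pos'],np.degrees(s['orientation']))
c=cap('side');P=cloud(c)
loc=(P[...,:2]-H);xl=loc@ax;yl=loc@np.array([-ax[1],ax[0]])
for a,b in((-.06,-.01),(-.114,-.06),(-.156,-.144)):
    m=(xl>a)&(xl<b)&(np.abs(yl)<.11)&(P[...,2]>.03)&(P[...,2]<.09);print(a,b,m.sum(),np.percentile(P[m][:,2],[10,50,90]).round(4))
m=(abs(P[...,0]-.49)<.1)&(abs(P[...,1]+.2)<.06)&(P[...,2]>.078)&(P[...,2]<.095);r=M.rect(P,m);print(r)
x,y=r[1]
print(go(x,y,.19,-4.7),go(x,y,.19,-4.7))
E
```

```text
[-0.86789722 -0.26726326  0.16843468] [0.54163247 0.01983443 0.21424057] [1.79637134e+02 3.06514934e-02 8.69864473e+01]
-0.06 -0.01 272 [0.066  0.0682 0.0703]
-0.114 -0.06 1365 [0.0659 0.0682 0.0704]
-0.156 -0.144 212 [0.0649 0.0687 0.0714]
(1136, array([ 0.4931, -0.1981]), array([0.0603, 0.1311]), 85.5, np.float64(0.0856))
[-1.101  -0.1894  0.1275  1.5279] [-1.101  -0.1894  0.1275  1.5279]
```

Door fully down. Back to the case.

servo_tool(
  steps=[
    [[-0.25, -0.05, 0, 0.143], [-0.5, -0.1, 0, 0.286], [-0.55, -0.1, 0, 0.43], [-0.55, -0.1, 0, 0.57], [-0.55, -0.1, 0, 0.71], [-0.55, -0.1, 0, 0.85], [-0.55, -0.1, 0, 0.98], [-0.55, -0.1, 0, 0.98]],
  ],
  gripper=1,
)

```text
clock: 12.05
ee_pos: [0.5138, -0.0893, 0.2089]
orientation: [3.141, 0.001, 0.49]
contact_force: [-0.3, 0.3, -0.7]
width: 0.992
```

```bash
python3 g.py .478 -.197 .15 -4.6
```

```text
12.05 [ 0.5138 -0.0893  0.2089] [1.7999e+02 4.0000e-02 2.8050e+01] [-0.3  0.3 -0.7] 0.992
[0.478, -0.197, 0.15, -4.6] [-0.4107, 0.3909, 0.2949, 0.5442]
```

servo_tool(
  steps=[
    [[-0.2, 0.2, 0.1, 0.143], [-0.41, 0.39, 0.2, 0.286], [-0.41, 0.39, 0.295, 0.43], [-0.41, 0.39, 0.295, 0.544], [-0.41, 0.39, 0.295, 0.544], [-0.41, 0.39, 0.295, 0.544]],
  ],
)

```text
clock: 12.65
ee_pos: [0.4789, -0.1959, 0.1507]
orientation: [3.142, -0.0, -0.07]
contact_force: [0.5, -1.2, 0.2]
width: 1.003
```

```bash
python3 g.py .478 -.197 .051 -4.6
```

```text
12.65 [ 0.4789 -0.1959  0.1507] [ 1.80e+02 -2.00e-02 -4.03e+00] [ 0.5 -1.2  0.2] 1.003
[0.478, -0.197, 0.051, -4.6] [-0.0042, 0.0059, 0.4986, 0.0094]
```

servo_tool(
  steps=[
    [[0, 0.006, 0.2, 0.01], [0, 0.006, 0.35, 0.01], [0, 0.006, 0.45, 0.01], [0, 0.006, 0.495, 0.01], [0, 0.006, 0.495, 0.01]],
  ],
)

```text
clock: 13.15
ee_pos: [0.4783, -0.1967, 0.0511]
orientation: [-3.141, 0.001, -0.084]
contact_force: [0.3, -0.4, 0.3]
width: 0.996
```

servo_tool(
  steps=[
    [[0, 0, 0, 0], [0, 0, 0, 0], [0, 0, 0, 0], [0, 0, 0, 0], [0, 0, 0, 0], [0, 0, -0.15, 0], [0, 0, -0.35, 0], [0, 0, -0.5, 0], [0, 0, -0.5, 0]],
  ],
  gripper=-1,
  squeeze=60,
)

```text
clock: 14.05
ee_pos: [0.4805, -0.198, 0.1555]
orientation: [3.139, -0.006, -0.087]
contact_force: [0.3, -1.2, -4.2]
width: 0.684
```

```bash
python3 g.py .478 -.197 .051 -4.6 .53 .023 .165 -2.9; python3 - <<'E'
from arc import *
print(H-ax*.09, H-ax*.16)
E
```

```text
14.05 [ 0.4805 -0.198   0.1555] [179.88  -0.34  -5.01] [ 0.3 -1.2 -4.2] 0.684
[0.478, -0.197, 0.051, -4.6] [-0.0161, -0.0048, 0.5222, -0.0068]
[0.53, 0.023, 0.165, -2.9] [0.1503, -1.1221, -0.0492, -0.0351]
[0.59723756 0.01868499] [0.5273272 0.0222265]
```

servo_tool(
  steps=[
    [[0.07, -0.25, 0, -0.01], [0.15, -0.5, 0, -0.035], [0.15, -0.75, 0, -0.035], [0.15, -0.98, 0, -0.035], [0.15, -0.98, 0, -0.035], [0.15, -0.98, 0, -0.035]],
  ],
)

```text
clock: 14.65
ee_pos: [0.5244, -0.0032, 0.15]
orientation: [-3.141, 0.002, -0.047]
contact_force: [-0.3, -0.9, -4.5]
width: 0.678
```

```bash
python3 g.py .59 .019 .14 -2.9 .6 .0185 .123 -2.9 .665 .0153 .123 -2.9;  python3 - <<'E'
from h import *
c=cap('side');P=cloud(c);cv2.imwrite('pics/side4c.png',cv2.resize(c['pixels'][150:400,160:460],None,fx=2.4,fy=2.4))
E
```

```text
14.65 [ 0.5244 -0.0032  0.15  ] [-1.7999e+02  1.4000e-01 -2.7100e+00] [-0.3 -0.9 -4.5] 0.678
[0.59, 0.019, 0.14, -2.9] [0.3224, -0.1264, 0.0493, 0.0032]
[0.6, 0.0185, 0.123, -2.9] [0.3727, -0.1262, 0.1342, 0.0032]
[0.665, 0.0153, 0.123, -2.9] [0.698, -0.1256, 0.1334, 0.0032]
```

View pics/side4c.png

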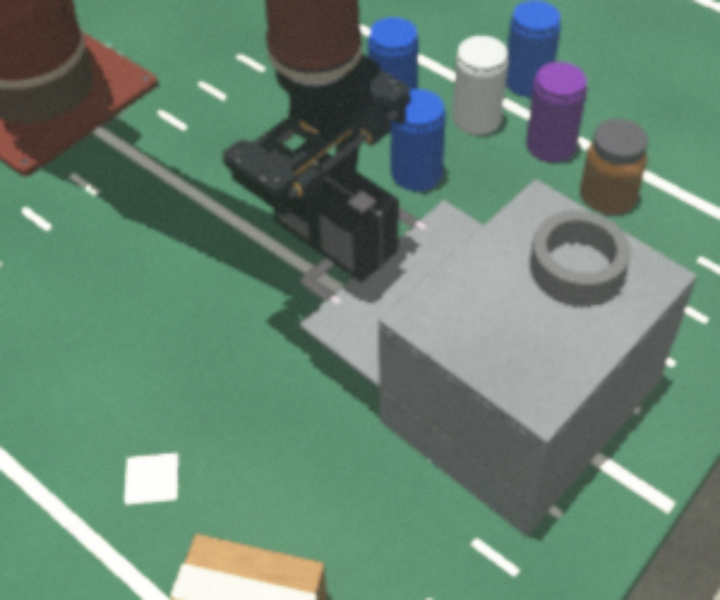

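The case hangs level in the grip at crop pixel (345,225), over the open door and facing the compartment. I'll slide it in.

servo_tool(
  steps=[
    [[0.15, -0.1, 0.02, 0], [0.3, -0.126, 0.05, 0], [0.34, -0.126, 0.1, 0], [0.37, -0.126, 0.132, 0], [0.37, -0.126, 0.132, 0], [0.45, -0.126, 0.132, 0], [0.53, -0.126, 0.132, 0], [0.6, -0.126, 0.132, 0], [0.66, -0.126, 0.132, 0], [0.69, -0.126, 0.132, 0], [0.69, -0.126, 0.132, 0]],
  ],
)

```text
clock: 15.8
ee_pos: [0.6644, 0.0128, 0.1252]
orientation: [3.141, 0.0, -0.052]
contact_force: [-0.4, -1.4, -4.1]
width: 0.688
```

```bash
python3 g.py .665 .0153 .118 -2.9
```

```text
15.8 [0.6644 0.0128 0.1252] [ 1.7999e+02  1.0000e-02 -2.9600e+00] [-0.4 -1.4 -4.1] 0.688
[0.665, 0.0153, 0.118, -2.9] [0.0025, -0.0125, 0.036, -0.0009]
```

Lower gently and release.

servo_tool(
  steps=[
    [[0, 0, 0.01, 0], [0, 0, 0.02, 0], [0, 0, 0.03, 0], [0, 0, 0.03, 0]],
  ],
)

```text
clock: 16.2
ee_pos: [0.6643, 0.0135, 0.1193]
orientation: [3.141, -0.0, -0.051]
contact_force: [1.8, -0.8, -2.5]
width: 0.683
```

servo_tool(
  steps=[
    [[0, 0, 0, 0], [0, 0, 0, 0], [0, 0, 0, 0], [0, 0, 0, 0], [-0.05, 0, -0.1, 0], [-0.2, 0, -0.35, 0], [-0.45, 0, -0.5, 0], [-0.6, 0, -0.5, 0], [-0.6, 0, -0.5, 0]],
  ],
  gripper=1,
)

```text
clock: 17.1
ee_pos: [0.5416, 0.0204, 0.2216]
orientation: [3.139, -0.002, -0.049]
contact_force: [0.2, 0.2, 0.5]
width: 1.002
```

```bash
python3 - <<'E'
from arc import *
s=state();print(s['contact_force'],s['ee_pos'])
for n in('top','side'):
    c=cap(n);P=cloud(c)
    loc=(P[...,:2]-H);xl=loc@ax;yl=loc@np.array([-ax[1],ax[0]])
    m=(xl>-.12)&(xl<.05)&(np.abs(yl)<.1)&(P[...,2]>.145)&(P[...,2]<.162);print(n,m.sum(),xl[m].min(),xl[m].max(),np.percentile(yl[m],[2,98]))
    for a in(-.07,-.05,-.03,-.01):
        k=m&(abs(xl-a)<.006);print(a,k.sum(),np.percentile(yl[k],[2,98]),P[k][:,2].mean())
E
```

```text
[0.15824769 0.15535946 0.46463076] [0.54164215 0.02044167 0.22157422]Traceback (most recent call last):
  File "<stdin>", line 6, in <module>
    return umr_minimum(a, axis, None, out, keepdims, initial, where)
ValueError: zero-size array to reduction operation minimum which has no identity
```

```bash
python3 - <<'E'
from arc import *
for n in('wrist','side'):
    c=cap(n,n+'5.png');P=cloud(c)
    loc=(P[...,:2]-H);xl=loc@ax;yl=loc@np.array([-ax[1],ax[0]])
    m=(xl>-.12)&(xl<.05)&(np.abs(yl)<.1)&(P[...,2]>.143)&(P[...,2]<.164);print(n,m.sum())
    for a in(-.07,-.06,-.05,-.03,-.01):
        k=m&(abs(xl-a)<.006)
        if k.sum()>5: print(a,k.sum(),np.percentile(yl[k],[2,98]).round(4),P[k][:,2].mean(), xl[k].min())
E
python3 g.py .55 .017 .18 -2.9 .59 .017 .125 -2.9
```

```text
wrist 15349
-0.07 1808 [-0.0298  0.0263] 0.1515928565898425 -0.07311746879977352
-0.06 2637 [-0.0301  0.0266] 0.15227227057228077 -0.0658389112190398
-0.05 2682 [-0.0302  0.0267] 0.1525876746498544 -0.05599468662092112
-0.03 2923 [-0.03    0.0269] 0.15207813633177192 -0.03599955575216422
-0.01 2294 [-0.0299  0.0269] 0.1520487219507893 -0.015996320749339318
side 496
-0.07 77 [-0.0302  0.0269] 0.1523327524138342 -0.0744756911456866
-0.06 101 [-0.0314  0.0264] 0.15238035575612954 -0.0659731702786277
-0.05 101 [-0.0303  0.0261] 0.1527376262164902 -0.05588692957116047
-0.03 102 [-0.0302  0.0255] 0.1526457131516222 -0.03590998473318321
-0.01 18 [-0.0273  0.0231] 0.15389488611510097 -0.01591480424967503
17.25 [0.545  0.0192 0.2195] [ 1.7997e+02 -6.0000e-02 -2.9400e+00] [ 0.2 -0.4  0.1] 1.002
[0.55, 0.017, 0.18, -2.9] [0.0252, 0.0096, 0.1976, -0.0007]
[0.59, 0.017, 0.125, -2.9] [0.2246, -0.0008, 0.4728, -0.0007]
```

View pics/wrist5.png

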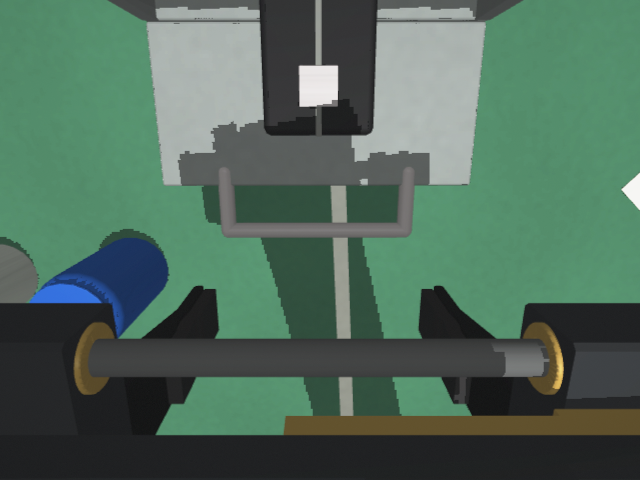

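The wrist view shows the case straight on the door, with its rear edge at v≈133 (73 mm before the mouth). It's centred and its top is level at 0.152. I'll push it in with the fingers opened to 20 mm.

```bash
python3 g.py .575 .0182 .13 -2.9 .66 .0139 .13 -2.9  .677 .0130 .13 -2.9
```

```text
17.25 [0.545  0.0192 0.2195] [ 1.7997e+02 -6.0000e-02 -2.9400e+00] [ 0.2 -0.4  0.1] 1.002
[0.575, 0.0182, 0.13, -2.9] [0.1494, -0.003, 0.4477, -0.0007]
[0.66, 0.0139, 0.13, -2.9] [0.575, -0.0033, 0.4482, -0.0007]
[0.677, 0.013, 0.13, -2.9] [0.6601, -0.0032, 0.4483, -0.0007]
```

servo_tool(
  steps=[
    [[0.0, 0, 0.1, 0], [0.1, 0, 0.25, 0], [0.15, 0, 0.4, 0], [0.15, 0, 0.448, 0], [0.15, 0, 0.448, 0], [0.23, 0, 0.448, 0], [0.31, 0, 0.448, 0], [0.39, 0, 0.448, 0], [0.46, 0, 0.448, 0], [0.53, 0, 0.448, 0], [0.575, 0, 0.448, 0], [0.575, 0, 0.448, 0]],
  ],
  gripper=-0.54,
)

```text
clock: 18.45
ee_pos: [0.6607, 0.0138, 0.1305]
orientation: [-3.141, -0.001, -0.051]
contact_force: [-0.8, 0.1, -0.5]
width: 0.233
```

```bash
python3 g.py .677 .013 .13 -2.9; python3 - <<'E'
from arc import *
for n in('wrist','side'):
    c=cap(n,n+'6.png');P=cloud(c)
    loc=(P[...,:2]-H);xl=loc@ax;yl=loc@np.array([-ax[1],ax[0]])
    m=(xl>-.12)&(xl<.05)&(np.abs(yl)<.1)&(P[...,2]>.147)&(P[...,2]<.160);print(n,m.sum(),xl[m].min() if m.any() else 0)
E
```

```text
18.45 [0.6607 0.0138 0.1305] [-1.7997e+02 -9.0000e-02 -2.9300e+00] [-0.8  0.1 -0.5] 0.233
[0.677, 0.013, 0.13, -2.9] [0.0818, -0.0002, 0.0027, -0.0004]
wrist 1677 -0.02930790464128368
side 20 -0.028738680007437952
```

servo_tool(
  steps=[
    [[0.03, 0, 0, 0], [0.05, 0, 0, 0], [0.065, 0, 0, 0], [0.065, 0, 0, 0]],
  ],
)

```text
clock: 18.95
ee_pos: [0.6729, 0.0131, 0.1296]
orientation: [-3.141, -0.0, -0.051]
contact_force: [-0.3, -0.3, 0.4]
width: 0.233
```

servo_tool(
  steps=[
    [[0.01, 0, 0, 0], [0.02, 0, 0, 0], [0.02, 0, 0, 0]],
  ],
)

```text
clock: 19.25
ee_pos: [0.6767, 0.0128, 0.1295]
orientation: [-3.141, -0.0, -0.051]
contact_force: [-1.8, -0.2, 1.2]
width: 0.231
```

```bash
python3 - <<'E'
from arc import *
s=state();print(s['ee_pos'],s['contact_force'])
c=cap('wrist','w7.png');P=cloud(c)
loc=(P[...,:2]-H);xl=loc@ax;yl=loc@np.array([-ax[1],ax[0]])
# printed rows: along pixels in view
m=(np.abs(yl)<.1)&(P[...,2]>.06)&(P[...,2]<.175)&(xl>-.12)
h=np.histogram2d(xl[m],P[m][:,2],bins=[np.arange(-.05,.03,.005),np.arange(.06,.18,.01)])[0].astype(int);print(h)
E
```

```text
[0.67668901 0.01284654 0.12945623] [-1.81886689 -0.16207881  1.22861147]
[[0 0 0 0 0 0 0 0 0 0 0]
 [0 0 0 0 0 0 0 0 0 0 0]
 [0 0 0 0 0 0 0 0 0 0 0]
 [0 0 0 0 0 0 0 0 0 0 0]
 [0 0 0 0 0 0 0 0 0 0 0]
 [0 0 0 0 0 0 0 0 0 0 0]
 [0 0 0 0 0 0 0 0 0 0 9]
 [0 0 0 0 0 0 0 0 0 0 0]
 [0 0 0 0 0 0 0 0 0 0 0]
 [0 0 0 0 0 0 0 0 0 0 0]
 [0 0 0 0 0 0 0 0 0 0 0]
 [0 0 0 0 0 0 0 0 0 0 0]
 [0 0 0 0 0 0 0 0 0 0 0]
 [0 0 0 0 0 0 0 0 0 0 0]
 [0 0 0 0 0 0 0 0 0 0 0]]
```

View pics/w7.png

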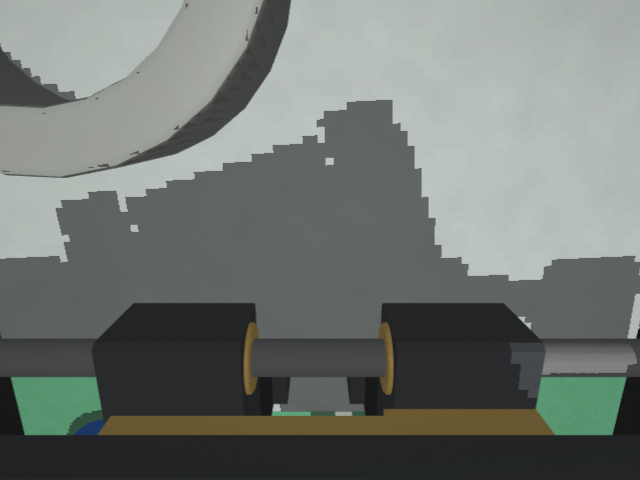

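Only the roof, the tape (clear of the gripper, lower edge at v≈175) and the fingers show here. The case is under the roof and the contact force is low. I'll push slightly further in.

servo_tool(
  steps=[
    [[0.005, 0, 0, 0], [0.01, 0, 0, 0], [0.01, 0, 0, 0]],
  ],
)

```text
clock: 19.6
ee_pos: [0.677, 0.0128, 0.1294]
orientation: [3.141, 0.003, -0.051]
contact_force: [-9.6, -0.7, 4.8]
width: 0.231
```

servo_tool(
  steps=[
    [[0.005, 0, 0, 0], [0.005, 0, 0, 0]],
  ],
)

```text
clock: 19.8
ee_pos: [0.677, 0.0128, 0.1294]
orientation: [3.141, 0.005, -0.05]
contact_force: [-16.1, -0.8, 8.3]
width: 0.228
```

The fingers have met the roof's front edge, so the case's rear face should be flush with the mouth. Back off and measure.

servo_tool(
  steps=[
    [[-0.03, 0, 0, 0], [-0.2, 0, 0, 0], [-0.45, 0, -0.1, 0], [-0.65, 0, -0.35, 0], [-0.7, 0, -0.5, 0], [-0.7, 0, -0.5, 0]],
  ],
)

```text
clock: 20.4
ee_pos: [0.5407, 0.0207, 0.2361]
orientation: [3.14, -0.01, -0.05]
contact_force: [0.8, 0.5, -0.3]
width: 0.231
```

```bash
python3 - <<'E'
from arc import *
s=state();print(s['ee_pos'],s['contact_force'],np.degrees(s['orientation']))
for n in('wrist','side'):
    c=cap(n,n+'8.png');P=cloud(c)
    loc=(P[...,:2]-H);xl=loc@ax;yl=loc@np.array([-ax[1],ax[0]])
    k=(abs(yl)<.025)&(P[...,2]>.09)&(P[...,2]<.14)&(xl>-.06)&(xl<.1);print(n,'rear face',k.sum(),np.percentile(xl[k],[2,50,98]) if k.any() else 0)
    k=(abs(yl)<.1)&(P[...,2]>.178)&(P[...,2]<.186)&(xl>-.06)&(xl<.1);print('roof edge',np.percentile(xl[k],[.5,2]) if k.any() else 0)
    k=(abs(yl)<.1)&(P[...,2]>.06)&(P[...,2]<.075)&(xl>-.11)&(xl<-.01);print('door',k.sum(),P[k][:,2].mean())
    k=(abs(yl)<.05)&(P[...,2]>.05)&(P[...,2]<.08)&(xl>-.16)&(xl<-.14);print('bar',k.sum(),np.percentile(P[k],[5,50,95],axis=0).round(4))
x,y=H-.15*ax; print(x,y,go(x,y,.2,87.))
E
```

```text
[0.54074787 0.02067403 0.23610225] [ 0.79182911  0.52385353 -0.29101711] [179.93520525  -0.58370087  -2.87276756]
wrist rear face 1179 [0.00116224 0.0017412  0.00226938]
roof edge 0
door 35733 0.06725106723810305
bar 1692 [[ 0.5336 -0.0234  0.065 ]
 [ 0.5398  0.0216  0.0683]
 [ 0.545   0.0666  0.07  ]]
side rear face 0 0
roof edge [0.00078077 0.00229673]
door 1374 0.06823908302382098
bar 154 [[ 0.5325 -0.0261  0.0634]
 [ 0.5389  0.02    0.0689]
 [ 0.5438  0.0678  0.0721]]
0.5373143978112822 0.021720566788833117 [-0.0168 -0.0099  0.1558 -1.4989]
```

The case's rear face is flush with the mouth (both ~1–2 mm). Next I turn the jaws and regrip the bar.

servo_tool(
  steps=[
    [[0, 0, 0, -0.143], [0, 0, 0, -0.286], [0, 0, 0, -0.43], [0, 0, 0, -0.57], [0, 0, 0, -0.71], [0, 0, 0, -0.85], [0, 0, 0, -0.98], [0, 0, 0, -0.98]],
  ],
  gripper=-0.3,
  squeeze=30,
)

```text
clock: 21.3
ee_pos: [0.5396, 0.0196, 0.2281]
orientation: [-3.14, 0.0, 0.977]
contact_force: [0.0, 0.2, -0.1]
width: 0.349
```

servo_tool(
  steps=[
    [[0, 0, 0, -0.143], [0, 0, 0, -0.286], [0, 0, 0, -0.43], [0, 0, 0, -0.52], [0, 0, 0, -0.52]],
  ],
)

```text
clock: 21.8
ee_pos: [0.5397, 0.0197, 0.2287]
orientation: [-3.141, -0.0, 1.517]
contact_force: [1.2, -0.4, 0.2]
width: 0.35
```

```bash
python3 g.py .5385 .0215 .12 87 .5385 .0215 .052 87
```

```text
21.8 [0.5397 0.0197 0.2287] [-1.7994e+02 -3.0000e-02  8.6940e+01] [ 1.2 -0.4  0.2] 0.35
[0.5385, 0.0215, 0.12, 87.0] [0.0086, -0.0058, 0.5435, -0.001]
[0.5385, 0.0215, 0.052, 87.0] [0.0084, -0.0054, 0.8835, -0.001]
```

servo_tool(
  steps=[
    [[0.005, -0.005, 0.2, 0], [0.005, -0.005, 0.4, 0], [0.005, -0.005, 0.55, 0], [0.005, -0.005, 0.62, 0], [0.005, -0.005, 0.7, 0], [0.005, -0.005, 0.78, 0], [0.005, -0.005, 0.85, 0], [0.005, -0.005, 0.89, 0], [0.005, -0.005, 0.89, 0]],
  ],
  gripper=-0.45,
)

```text
clock: 22.7
ee_pos: [0.5382, 0.0209, 0.0507]
orientation: [-3.14, -0.0, 1.52]
contact_force: [-0.4, 0.4, 0.8]
width: 0.276
```

servo_tool(
  steps=[
    [[0, 0, 0, 0], [0, 0, 0, 0], [0, 0, 0, 0], [0, 0, 0, 0]],
  ],
  gripper=-1,
)

```text
clock: 23.1
ee_pos: [0.5381, 0.021, 0.0521]
orientation: [-3.14, 0.001, 1.52]
contact_force: [-5.6, -0.5, 4.9]
width: 0.127
```

```bash
python3 - <<'E'
from arc import *
s=state();p=s['ee_pos'];print(p,s['contact_force'],s['width'])
path(1.57,0.0,24)
E
```

```text
[0.53806113 0.02096407 0.05212129] [-5.56929988 -0.46025097  4.85729206] 0.12722877404612823
1.505 [-0.0, 0.0, -0.049]
1.439 [-0.0, 0.004, -0.098]
1.374 [-0.0, 0.01, -0.147]
1.308 [-0.0, 0.02, -0.195]
1.243 [-0.0, 0.033, -0.242]
1.178 [-0.0, 0.049, -0.288]
1.112 [-0.0, 0.068, -0.334]
1.047 [-0.0, 0.09, -0.378]
0.981 [-0.0, 0.115, -0.42]
0.916 [-0.0, 0.142, -0.461]
0.85 [-0.0, 0.173, -0.499]
0.785 [-0.0, 0.205, -0.536]
0.72 [-0.0, 0.24, -0.571]
0.654 [-0.0, 0.277, -0.603]
0.589 [-0.0, 0.316, -0.632]
0.523 [-0.0, 0.357, -0.659]
0.458 [-0.0, 0.4, -0.684]
0.393 [-0.0, 0.444, -0.705]
0.327 [-0.0, 0.489, -0.724]
0.262 [-0.0, 0.536, -0.739]
0.196 [-0.0, 0.583, -0.752]
0.131 [-0.0, 0.632, -0.761]
0.065 [-0.0, 0.68, -0.767]
0.0 [-0.0, 0.729, -0.77]
```

servo_tool(
  steps=[
    [[0, 0, -0.049, 0], [0, 0.004, -0.098, 0], [0, 0.01, -0.147, 0], [0, 0.02, -0.195, 0], [0, 0.033, -0.242, 0], [0, 0.049, -0.288, 0], [0, 0.068, -0.334, 0], [0, 0.09, -0.378, 0], [0, 0.115, -0.42, 0], [0, 0.142, -0.461, 0], [0, 0.173, -0.499, 0], [0, 0.205, -0.536, 0]],
  ],
)

```text
clock: 24.3
ee_pos: [0.5757, 0.0191, 0.1595]
orientation: [-3.133, 0.002, 1.521]
contact_force: [-23.5, 1.2, 12.6]
width: 0.127
```

```bash
python3 - <<'E'
from arc import *
s=state();p=s['ee_pos'];t0=ang(p);print(p,s['contact_force'],s['width'],t0,f(t0))
path(t0,0.0,12)
c=cap('side','side9.png')
cv2.imwrite('pics/side9c.png',cv2.resize(c['pixels'][150:400,180:480],None,fx=2.4,fy=2.4))
E
```

```text
[0.57570129 0.01910278 0.15951084] [-23.48287029   1.20357442  12.60669909] 0.12668727837548413 0.811 [-0.11150154  0.16741616]
0.743 [-0.0, 0.035, -0.037]
0.676 [-0.0, 0.072, -0.071]
0.608 [-0.0, 0.112, -0.103]
0.541 [-0.0, 0.153, -0.132]
0.473 [-0.0, 0.197, -0.158]
0.406 [-0.0, 0.242, -0.181]
0.338 [-0.0, 0.288, -0.201]
0.27 [-0.0, 0.336, -0.218]
0.203 [-0.001, 0.385, -0.232]
0.135 [-0.001, 0.434, -0.242]
0.068 [-0.001, 0.485, -0.249]
0.0 [-0.001, 0.535, -0.253]
```

View pics/side9c.png

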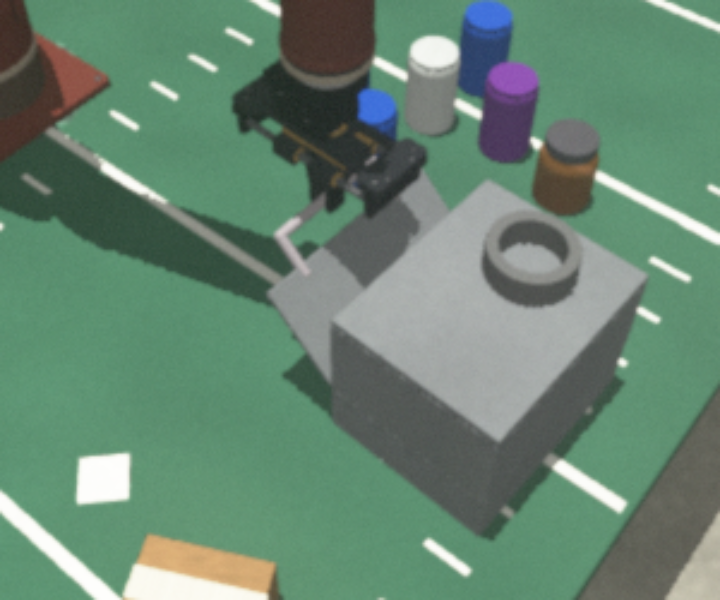

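The door is at about 45° with the bar gripped (crop pixel 300,225). The force is a radial push toward the hinge from a ~3 mm command lead in x. I'll ease that and carry on up.

servo_tool(
  steps=[
    [[0, 0.01, -0.03, 0], [0, 0.045, -0.071, 0], [0, 0.085, -0.105, 0], [0, 0.128, -0.136, 0], [0, 0.173, -0.163, 0], [0, 0.22, -0.187, 0], [0, 0.267, -0.207, 0], [0, 0.316, -0.224, 0]],
  ],
)

```text
clock: 25.15
ee_pos: [0.6437, 0.0155, 0.2058]
orientation: [3.141, 0.0, 1.52]
contact_force: [-8.0, 0.6, 6.8]
width: 0.127
```

```bash
python3 - <<'E'
from arc import *
s=state();p=s['ee_pos'];t0=ang(p);print(p,s['contact_force'],s['width'],t0,f(t0))
path(t0,0.0,5)
E
```

```text
[0.6437139  0.01546363 0.20578701] [-8.01512666  0.60593212  6.79568562] 0.12689364245040022 0.267 [-0.04343411  0.21062966]
0.214 [0.0, 0.039, -0.01]
0.16 [0.0, 0.078, -0.019]
0.107 [0.0, 0.117, -0.025]
0.053 [0.0, 0.157, -0.03]
0.0 [0.0, 0.197, -0.032]
```

servo_tool(
  steps=[
    [[0, 0.039, -0.01, 0], [0, 0.078, -0.019, 0], [0, 0.117, -0.025, 0], [0, 0.157, -0.03, 0], [0, 0.18, -0.032, 0], [0, 0.2, -0.032, 0]],
  ],
)

```text
clock: 25.75
ee_pos: [0.684, 0.0132, 0.2119]
orientation: [3.14, 0.0, 1.519]
contact_force: [-19.7, 0.3, 11.6]
width: 0.126
```

```bash
cat > d.py <<'E'
from arc import *
s=state();p=s['ee_pos'];t0=ang(p);print(s['clock'],p,s['contact_force'],s['width'],t0,f(t0))
c=cap('side','sideA.png');P=cloud(c)
loc=(P[...,:2]-H);xl=loc@ax;yl=loc@np.array([-ax[1],ax[0]])
for a in(.196,.188,.176,.172):
    k=(abs(yl)<.12)&(abs(P[...,2]-a)<.003)&(xl>-.08)&(xl<.03);print(a,k.sum(),np.percentile(xl[k],[2,50,98]).round(4) if k.any() else 0)
k=(abs(yl)<.075)&(P[...,2]>.2)&(P[...,2]<.235)&(xl>-.06)&(xl<.03);print('bar',np.percentile(xl[k],[5,50,95]).round(4),np.percentile(P[k][:,2],[5,95]))
k=(yl>-.13)&(yl<-.08)&(P[...,2]>.17)&(P[...,2]<.19)&(xl<.03)&(xl>-.03); print('corner',k.sum(),np.percentile(xl[k],[1,5,20]) if k.any() else 0)
E
python3 d.py
```

```text
25.75 [0.68399396 0.01317913 0.21194386] [-19.66691807   0.28671256  11.58908656] 0.1260118440294665 -0.006000000000000005 [-0.00309993  0.2170213 ]
0.196 14 [-0.0077 -0.001   0.0014]
0.188 32 [-0.008   0.0008  0.0269]
0.176 44 [-0.005   0.0101  0.0296]
0.172 20 [-0.0076  0.011   0.0285]
bar [-0.0145 -0.0014  0.0097] [0.20830445 0.23101667]
corner 284 [-0.00765128 -0.00625787 -0.00090349]
```

The angle reads ≈0 and the bar resists with 20 N against the stop, so the door is shut. Release and lift clear, then verify.

servo_tool(
  steps=[
    [[0, -0.005, 0, 0], [0, -0.005, 0, 0], [0, -0.005, 0, 0], [0, -0.005, -0.15, 0], [0, -0.005, -0.35, 0], [0, -0.005, -0.55, 0], [0, -0.2, -0.6, 0], [0, -0.45, -0.6, 0], [0, -0.7, -0.6, 0], [0, -0.9, -0.6, 0], [0, -0.9, -0.6, 0]],
  ],
  gripper=-0.4,
)

```text
clock: 26.9
ee_pos: [0.4996, 0.0234, 0.3312]
orientation: [3.14, 0.004, 1.521]
contact_force: [0.9, -0.6, 0.3]
width: 0.3
```

servo_tool(
  steps=[
    [[0.2, 0, 0, 0], [0.45, 0, 0, 0], [0.7, 0, 0, 0], [0.95, 0, 0, 0], [0.95, 0, 0, 0]],
  ],
)

```text
clock: 27.4
ee_pos: [0.5112, 0.2204, 0.3302]
orientation: [-3.141, -0.004, 1.53]
contact_force: [-1.0, 0.5, -0.1]
width: 0.302
```

```bash
python3 d.py; python3 - <<'E'
from arc import *
from m import rect
s=state();print(s['ee_pos'])
c=cap('side','sideB.png');P=cloud(c)
loc=(P[...,:2]-H);xl=loc@ax;yl=loc@np.array([-ax[1],ax[0]])
k=(abs(yl)<.075)&(P[...,2]>.207)&(P[...,2]<.235)&(xl>-.06)&(xl<.015);print('bar',np.percentile(xl[k],[5,50,95]).round(4))
t=cap('top');Pt=cloud(t)
def R(n,x,y,z0,z1,r=.09,Q=Pt):
    m=(np.hypot(Q[...,0]-x,Q[...,1]-y)<r)&(Q[...,2]>z0)&(Q[...,2]<z1);print(n,rect(Q,m) if m.sum()>9 else m.sum())
R('jar',.6966,.3219,.09,.11);R('carton',.7252,-.3428,.06,.08);R('can',.491,.33,.1,.13,.05);R('tape',.79,.0586,.2,.23,.06)
lt=(Pt[...,:2]-H);xt=lt@ax;yt=lt@np.array([-ax[1],ax[0]])
k=(abs(yt)<.075)&(Pt[...,2]>.207)&(Pt[...,2]<.235)&(xt>-.06)&(xt<.02);print('bar top',k.sum(),np.percentile(xt[k],[5,50,95]).round(4) if k.any() else 0)
k=(abs(yt)<.12)&(Pt[...,2]>.15)&(Pt[...,2]<.195)&(xt>-.06)&(xt<.02);print('door/roof xs',np.histogram(xt[k],np.arange(-.03,.02,.004)))
print('roof now',rect(Pt,(abs(yt)<.14)&(Pt[...,2]>.17)&(Pt[...,2]<.19)&(xt>-.05)&(xt<.25)))
a=c['pixels'][150:400,180:480];b=t['pixels'][90:340,150:450]
cv2.imwrite('pics/final.png',cv2.resize(np.hstack([a,b]),None,fx=1.33,fy=1.5))
E
```

```text
27.4 [0.51115593 0.22041125 0.33016016] [-0.95637157  0.51344567 -0.14668788] 0.3023025743435636 1.544 [-0.15005332  0.0670204 ]
0.196 12 [-0.007  -0.0007  0.0018]
0.188 42 [-0.0086  0.0011  0.0266]
0.176 49 [-0.009   0.0065  0.0264]
0.172 21 [-0.008   0.0121  0.0297]
bar [-0.0082 -0.0019  0.0015] [0.2056095  0.22532621]
corner 276 [-0.00834724 -0.00629164 -0.00041329]
[0.51210087 0.21672686 0.32997304]
bar [-0.0082 -0.0021  0.0014]
jar (72, array([0.7173, 0.3104]), array([0.0368, 0.0152]), 51.04, np.float64(0.0983))
carton (1947, array([ 0.7247, -0.3425]), array([0.1214, 0.0926]), 26.54, np.float64(0.0691))
can 0
tape (850, array([0.79  , 0.0586]), array([0.0872, 0.0893]), 89.7, np.float64(0.2134))
bar top 445 [-0.0102 -0.006  -0.    ]
door/roof xs (array([  0,   0,   0,   0,  42, 554, 190, 143,  75,  67,  99, 200]), array([-0.03 , -0.026, -0.022, -0.018, -0.014, -0.01 , -0.006, -0.002,
        0.002,  0.006,  0.01 ,  0.014,  0.018]))
roof now (8533, array([0.7774, 0.0097]), array([0.2405, 0.2021]), 87.19, np.float64(0.18))
```

View pics/final.png

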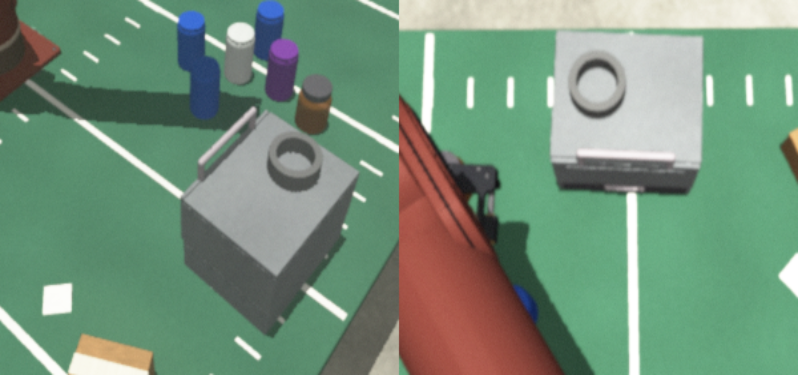

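Both views show the door flush with the locker front: bar at (228,143) on the left and (625,157) on the right. The case is enclosed, the tape and carton haven't moved, and the cans and jar are standing. Nothing touches the robot, so I'm handing in.

```bash
python3 -c "
from plant import *
print(sign_off())"
```

```text
the job is handed in; nothing more can be done
None
```

The case is inside the locker, standing upright, and the door is shut. The job took about 27.5 s of the 69 s allowed.

**What I did:** The case was blocking the door, so I moved it aside and lowered the door until it was level. I then set the case half inside, pushed it flush with the mouth and raised the door by its bar until it met its stop. The can was not in the way, so I left it alone.

**Last checks:**
- **Door:** the bar sat 2–6 mm in front of the hinge line (4 mm nominal when shut), and the locker with its door measured 202 mm deep, about what a shut door should give. At the end of the push it resisted with about 20 N.
- **Case:** before closing, its rear face was within about 1 mm of the roof's front edge. It can't be seen behind the shut door, so its final position is inferred.
- **Tape and carton:** unmoved to within 0.6 mm.
- **Jar and can:** the arm hid the can and most of the jar from the top camera, so that position check failed for both. The side picture shows both upright and where they started.

**Forces:** the highest wrist force I read was about 53 N, when the case was set down aside. While closing the door it reached 27 N, because I was leading the bar by about 3 mm. Forces are only read at the end of each move, so short peaks in between would not show.

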